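# Clamp a half-built circuit board in the holder, on the light setting

## Task

Put the green half-built circuit board into the board holder for soldering: pick it up lightly by its two long edges, set it down gently, not dropping it, flat and parts up on the black pad between the open jaws, and let it go. Then push the holder's black knob in and turn it one notch clockwise, from the open mark to the single yellow dot, and let it spring back up, so that the jaws hold the board lightly; never go on towards the two red dots, that squeeze would bow the board. Grip the board with no more than 35 N a side, never force the knob round without pushing it in, and leave the other things on the bench where they are.

Things in the scene. Friction and masses are not known exactly. Their poses are not given: they have to be found in the camera images.
- kit_pcb: Green circuit board, parts on top, loose, about 40 g, lying flat on the cork block. Board 55 (its x) x 82 (its y) mm, 2 mm thick; parts up to 17 mm above the origin, which is the centre of its underside. Clipped leads beneath (a block 37 x 64 mm, 4 mm high) carry it, so its edges stand 4 to 6 mm above what it lies on. Take it across x, at the middle of the long edges.
- cork_rest: Cork block, fixed to the desk, 42 (x) x 72 (y) x 14 mm high, on which the board lies at the start, x along x; its long edges overhang the block by about 6 mm each side. Origin: centre of its underside.
- board_holder: Board holder, fixed; grey base 98 (x) x 206 (y) mm, its top 17 mm above the desk; origin centre of the underside. Along y: fixed jaw (rubber face at -83 mm), black pad, sliding jaw (face at +11 mm when open, closes towards -y), both 66 mm wide, tops 36 mm above the desk; housing 60 x 54 x 36 mm high with the knob on top (axis at y +72 mm).
- nest (a point): Middle of the open space between the jaws, on top of the black pad, 23 mm above the desk; axes as the holder's. Pad 40 (x) x 74 (y) mm, 6 mm above the base: room for fingertips beside it. Space between the jaws 94 mm. Lay the board's origin here within 5 mm, its y along this y, either way round. The closing jaw then pushes it about 6 mm towards -y, against the fixed jaw.
- knob_grip (a point): On the knob's vertical axis, 56 mm above the desk. Grip bar 38 long, 13 thick, 8 mm below to 9 mm above this point; below it a flange 38 mm across that fingertips can push on. x: along the bar to its pointer end (white line); pinch across y. When open it points 110 degrees clockwise of the holder's x, at a white ring; yellow dot 70, red dots 105 degrees clockwise of that.
- cam_spindle (a joint): Angle of the knob in rad, clockwise from above: 0 open, 1.222 single yellow dot (light hold, about 7 N), 1.833 two red dots (strong hold, over 20 N). With the knob up it is locked in its notch, with 0.05 rad of play; pushed in, it takes about 0.2 N m to turn and to close the jaws.
- cam_knob (a joint): How far the knob is pushed in, in m: 0 up, 0.007 at the stop. From 0.0045 on it can turn (push to about 0.0055); 5 N starts it, about 10 N hold it at 0.0055, 11 N at the stop. Let go in a notch, its spring lifts it to 0 again; between notches it stays down.
- solder_spool: Bystander: white reel of solder, 58 x 84 x 46 mm; loose; origin centre of its underside.
- flux_tin: Bystander: small round white tin with a red lid, 49 across, 20 high mm; loose; origin centre of its underside.
- tape_roll: Bystander: roll of red tape lying flat, 62 across, 18 high mm; does not move; origin centre of its underside.
- side_cutters: Bystander: red-handled side cutters, 52 x 135 x 13 mm; loose; origin centre of its underside.
- tweezers: Bystander: steel tweezers, 14 x 128 x 10 mm; does not move; origin centre of its underside.
- parts_tray: Bystander: grey open parts box, 73 x 113 x 26 mm; does not move; origin centre of its underside.
There are look-alikes about, which are no part of the job. There is more than one size of the kit_pcb; the one meant has the size given above.

How it is judged:
On the way:
1. the board lies flat and let go on the pad between the jaws, the knob still at open (x of kit_pcb in the frame of nest between -0.01 and 0.01 m and z of kit_pcb in the frame of nest between -0.003 and 0.004 m and angle between kit_pcb's own z axis and vertical below 0.06 rad and contact force between kit_pcb and the fingers below 0.1 N and linear speed of kit_pcb below 0.02 m/s and y of kit_pcb in the frame of nest between -0.008 and 0.008 m and value of joint cam_spindle below 0.15 rad), for 0.2 s.
At the end, for the whole second after the job is handed in: The board lies flat, square (0.06 rad) and still on the pad, free of the fingers, within 10 mm of its middle across the holder, held (6 N or more) between the jaws against the fixed one; the knob stands up (within 1 mm) at the single yellow dot (1.10 to 1.34 rad) (x of kit_pcb in the frame of nest between -0.01 and 0.01 m and z of kit_pcb in the frame of nest between -0.003 and 0.004 m and angle between kit_pcb's own z axis and vertical below 0.06 rad and contact force between kit_pcb and the fingers below 0.1 N and linear speed of kit_pcb below 0.02 m/s and y of kit_pcb in the frame of nest between -0.01 and -0.002 m and value of joint cam_spindle between 1.1 and 1.34 rad and value of joint cam_knob below 0.001 m and angle between the y axis of kit_pcb and the y axis of board_holder, either way round below 0.06 rad and contact force between kit_pcb and board_holder above 6 N); the robot touches nothing.
It fails at once if the board gripped with more than 35 N a side (70 N on its two edges together) (contact force between kit_pcb and the fingers above 70 N).
It fails at once if the knob turned on towards the strong setting (past 1.5 rad), or forced round without being pushed in (between notches, 0.12 to 1.10 rad, while pushed in less than 2.5 mm) (value of joint cam_spindle above 1.5 rad or (value of joint cam_spindle between 0.12 and 1.1 rad and value of joint cam_knob below 0.0025 m)).
It fails at once if the board pressed or dropped onto the holder or squeezed by it, more than 30 N in all (contact force between kit_pcb and board_holder above 30 N).
It fails at once if the board dropped (it falls out of the fingers faster than 0.35 m/s, which is a fall of 6 mm) or tilted by more than 0.4 rad ((contact force between kit_pcb and the fingers below 0.1 N and linear speed of kit_pcb above 0.35 m/s) or angle between kit_pcb's own z axis and vertical above 0.4 rad).
It fails at once if a bystander moved by more than 30 mm (distance of any of solder_spool, flux_tin, side_cutters from where it was at the start of the episode above 0.03 m).
It also fails if it takes over 64 s, if anything falls off the work surface, if the arm or the gripper's body presses on something with over 40 N, if the wrist force passes 120 N, or if a joint passes its speed limit or range.

## Robot

A 6-joint arm with a two-finger parallel gripper is mounted at the origin on a cart in front of the work surface, level with it; the furniture and walls round the work are solid. World frame = base frame: x ahead of the robot, y to its left, z up, the work surface at z = 0. Lengths are in m, angles in rad, forces in N, time in s.
With the tool pointing down it reaches from about 0.425 to 0.95 m from the base axis. Payload 3.5 kg.
Tool frame: the origin (TCP) lies midway between the tips of the shut fingers; the grasp point (between the pads) lies 19 mm behind it (ctrl.hold_point_z is the distance from the TCP to the grasp point, in m); z points along the fingers, y is the line along which they close (so a half turn about z gives the same grasp; the last joint's range is limited). The gripper opens to 85 mm and grips with 20 to 120 N. Pads are 22 mm wide; open, the fingers measure 114 mm over their backs; the gripper's body (76 mm by 85 mm) begins 54 mm behind the grasp point. The pads swing forward as they close: fully open they stand 13 mm farther back than shut.
Start: joints at [1.113, 0.286, 1.577, -0, 1.279, -0.15], TCP at [0.204, 0.643, 0.203] pointing down, gripper open.
Joint ranges: [-2.77, 2.77], [-0.9, 2.22], [0.21, 2.48], [-1.53, 4.67], [0.24, 2.81], [-2.84, 2.84]. Speed limits (rad/s): [2.79, 2.79, 3.14, 3.14, 3.14, 3.14].

## Interface

Orientations are given as a unit quaternion [x, y, z, w].
In Python, from plant import readout, cams, sign_off, ctrl gives the robot as it stands. The module is installed in compiled form; this text tells all that it offers.
- The arm moves only by the tool step_arm, never from a script. Its argument "increments" is a list of rows, each a list of 2 entries, a list of its own where there are three numbers: the shift along the world's x, y, z in mm, then the turn, a rotation vector about the world's x, y, z in rad. In form: [[[x, y, z], [rx, ry, rz]], ...]. A call has 1 to 8 rows; each row shifts and turns the commanded pose from where the row before left it; what a row does not reach is not made up. A row lasts 1/12 s, in which the tool goes at most 41.7 mm and 7.16 degrees, less where a joint would pass 70% of its speed; a pose out of reach is approached as far as the arm can. A call is refused whole if a number of a shift passes 41.7 or a number of a turn 0.125, either way. A call with a gripper value outside its range is refused whole. "fingers" is the opening, from -1 (shut) to 1 (fully open), set as the call begins (left out, the last holds). The fingers move at their own pace and stop on an object; "grip_force" is the grip in N (left out, the last holds). Time passes only in rows, so rows that do not move let the fingers close. It gives the time, the measured TCP pose, the force, the opening and the grip force at its end, in the units of the state.
- readout.get_state(): the state, without advancing time (a new reading comes with each control period).
- cams.read_camera(name): name is "scene" or "top"; returns the picture (384x512x3 uint8, red, green, blue); there is no depth.
- cams.get_calibration(name): a dict with "fx", "fy", "cx", "cy" (pixels), "eye" and "rotation" of the camera in the world. Camera axes: x right, y up, looking along -z (the intrinsics and any distortion apply to the point x, -y, -z); pixel columns grow to the right and rows downward; lengths in m; the calibration is good to about 2 mm. A picture is of the moment at which its call begins. get_calibration takes no time and is no camera call.
- sign_off(): hands the job in; it is judged then, once.
The state is a dict: "time": time; "qpos": joint angles; "dq": joint speeds; "joint_efforts": joint torques, N m; "eef_pos": TCP position; "tcp_rot": TCP orientation; "contact_force": force on the tool from outside, world axes, zero at the start; "wrist_torque": the same for the moment, N m; "opening": opening from 0.0 (shut) to 1.0 (fully open); "finger_force": force on a finger pad.
Only numpy, scipy, OpenCV 4.12 (cv2) and the standard library are available. Lean on these libraries where they do the work, as an engineer would, in place of code of your own. Each camera call takes 0.05 s, during which the arm holds its last target. There are 200 camera calls.

## Working session

There is one attempt and no reset: what is moved stays moved. The work goes in short steps, Python scripts to look and compute and a tool call to move; the robot and the scene stay as the last step left them, time stands still between calls to the robot, and variables do not carry over. Pictures are saved under pics/ and viewed, at most 10 in all, crops included, and the job is handed in when it is done.

Besides the shell and the picture viewer there is one more tool, called after ">>>" by a JSON object that holds its "method" and its "body". step_arm: Moves the arm, as the interface text tells. Its arguments: {"type":"object","properties":{"increments":{"type":"array","items":{"type":"array"}},"fingers":{"type":"number"},"grip_force":{"type":"number"}},"required":["increments"]}

```bash
mkdir -p pics
python3 - <<'E'
from plant import readout, cams, ctrl
import cv2
for n in("scene","top"):
    im=cams.read_camera(n); cv2.imwrite(f"pics/{n}0.png",cv2.resize(im[:,:,::-1],(800,600),interpolation=cv2.INTER_CUBIC)); cv2.imwrite(f"raw_{n}.png",im[:,:,::-1])
    print(cams.get_calibration(n))
print(readout.get_state(),ctrl.hold_point_z)
E
```

```text
{'fx': 385.9715224394357, 'fy': 385.9715224394357, 'cx': 248.0421210153805, 'cy': 191.30785008355718, 'eye': array([-0.03858717,  1.20729466,  0.83604069]), 'rotation': array([-0.10641142,  0.49145533,  0.84298748, -0.19110304])}
{'fx': 387.27327017782216, 'fy': 387.27327017782216, 'cx': 251.80830417704405, 'cy': 191.03173325256094, 'eye': array([ 0.38261307, -0.05469254,  1.40815371]), 'rotation': array([ 0.0552137 , -0.04267167, -0.70077306,  0.70996316])}
{'time': 0.1, 'qpos': array([ 1.11300778e+00,  2.87109067e-01,  1.57804610e+00, -2.77526837e-05,
        1.27862032e+00, -1.49998726e-01]), 'dq': array([ 0.00079777, -0.00200584, -0.00119658,  0.00011134,  0.00152718,
       -0.00075741]), 'joint_efforts': array([ 1.19163968e-03, -4.07299554e+01, -2.93697792e+01, -1.55435996e-04,
        3.42630352e-03, -9.39556656e-06]), 'eef_pos': array([0.20417355, 0.64268114, 0.20215585]), 'tcp_rot': array([ 1.53284108e-01,  9.88181558e-01, -1.04537926e-03, -3.13917112e-04]), 'contact_force': array([-0.21096042,  0.03993796, -0.62801073]), 'wrist_torque': array([0.03899234, 0.01881599, 0.00188567]), 'finger_force': 0.0, 'opening': 0.9996888022634854} 0.0187
```

View pics/top0.png

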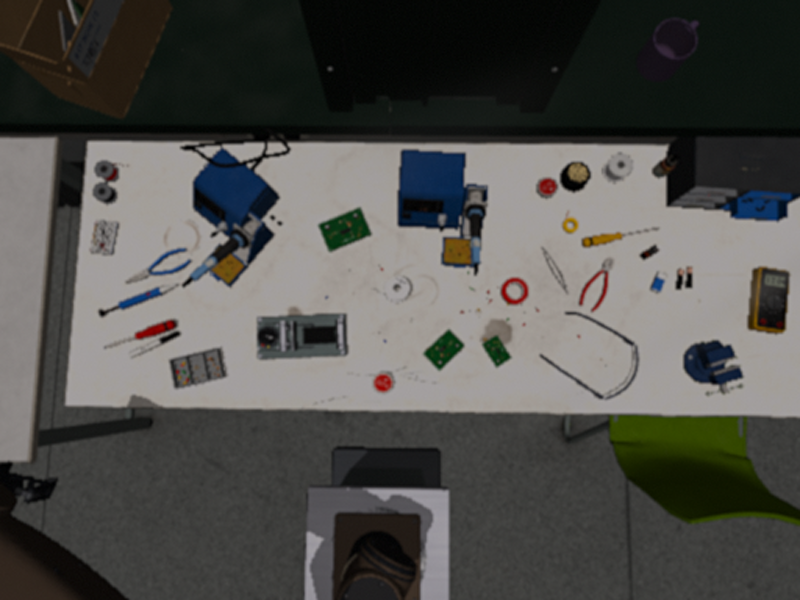

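View pics/scene0.png

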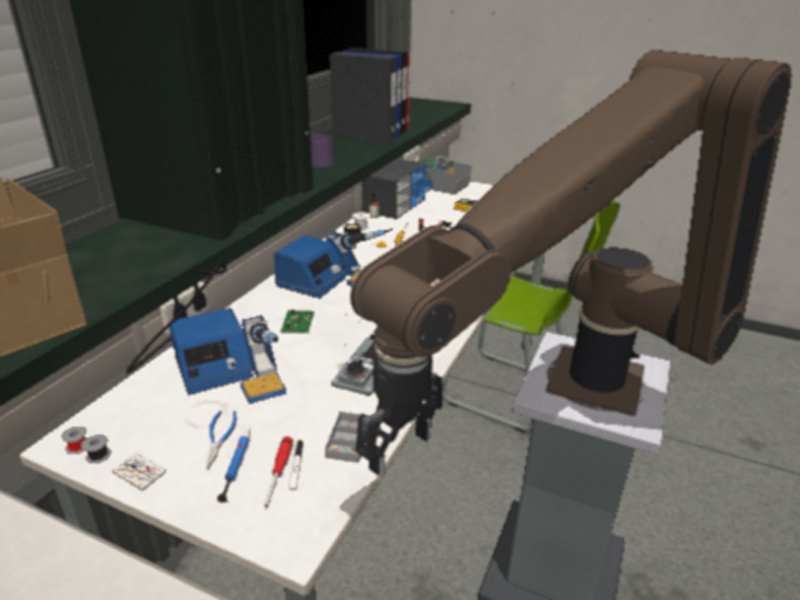

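Top view (800x600 px): the holder is at (302,336) with its knob at the left end (268,337). There are three green boards, at (345,229), (444,350) and (496,350). I'll measure their sizes in enlarged crops.

```bash
cat > h.py <<'E'
import numpy as np, cv2
from scipy.spatial.transform import Rotation as R
from plant import readout, cams
def world(px,z,n="top"):
    c=cams.get_calibration(n); px=np.atleast_2d(px).astype(float)
    d=np.c_[(px[:,0]-c['cx'])/c['fx'],-(px[:,1]-c['cy'])/c['fy'],-np.ones(len(px))]
    d=R.from_quat(c['rotation']).apply(d); z=np.broadcast_to(z,len(px))
    return c['eye']+d*((z-c['eye'][2])/d[:,2])[:,None]
def pix(p,n="top"):
    c=cams.get_calibration(n); q=R.from_quat(c['rotation']).inv().apply(np.atleast_2d(p)-c['eye'])
    return np.c_[c['cx']+c['fx']*q[:,0]/-q[:,2],c['cy']-c['fy']*q[:,1]/-q[:,2]]
E
python3 - <<'E'
from h import *
im=cv2.imread("raw_top.png"); hsv=cv2.cvtColor(im,cv2.COLOR_BGR2HSV)
m=cv2.inRange(hsv,(50,100,40),(80,255,255)); m=cv2.morphologyEx(m,cv2.MORPH_CLOSE,np.ones((5,5)))
for c in cv2.findContours(m,0,2)[0]:
    if 60<cv2.contourArea(c)<2000:
        print("px",c[:,0].mean(0))
        for z in(.006,.02):
            w=world(c[:,0],z)[:,:2]*1000; r=cv2.minAreaRect(w.astype(np.float32)); print(z,r)
def crop(x,y,w,h,s): return cv2.resize(im[y:y+h,x:x+w],None,fx=s,fy=s,interpolation=cv2.INTER_CUBIC)
a=crop(155,190,80,50,10); b=crop(195,120,50,50,6); c=crop(262,200,80,50,6)
o=np.zeros((800,800,3),np.uint8); o[:500]=a; o[500:800,:300]=b; o[500:800,310:790]=c
cv2.imwrite("pics/crop1.png",cv2.resize(o,(600,600)))
E
```

```text
px [317.14285714 224.17857143]
0.006 ((460.6532287597656, -266.3084411621094), (57.41953659057617, 36.27879333496094), 33.44558334350586)
0.02 ((459.8740539550781, -264.19549560546875), (56.84622573852539, 35.91655731201172), 33.445556640625)
px [283.72222222 223.83333333]
0.006 ((461.6439208984375, -145.06317138671875), (48.59500503540039, 76.88106536865234), 42.89925765991211)
0.02 ((460.8548278808594, -144.16082763671875), (48.10980987548828, 76.11341857910156), 42.8992805480957)
px [220.47761194 146.56716418]
0.006 ((743.9375, 91.47371673583984), (66.36186218261719, 102.55081176757812), 23.624523162841797)
0.02 ((740.3297729492188, 90.01429748535156), (65.69921112060547, 101.52684020996094), 23.624534606933594)
```

View pics/crop1.png

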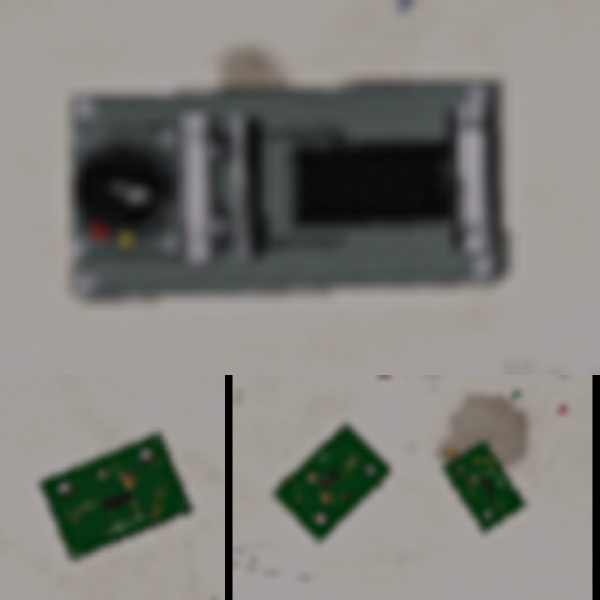

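The middle board, at about (444,350), fits: 52 x 80 mm measured against 55 x 82 mm. The right one is smaller (about 40 x 61) and the far one larger (about 70 x 106). Next I'll measure the board and holder poses more finely.

Run:
```python
from h import *
im=cv2.imread("raw_top.png"); S=8
def up(x,y,w,h): return cv2.resize(im[y:y+h,x:x+w],None,fx=S,fy=S,interpolation=cv2.INTER_CUBIC)
def topx(c,x,y): return (c.reshape(-1,2)+.5)/S-.5+[x,y]
def rect(m,x,y,z,t):
    m=cv2.morphologyEx(m,cv2.MORPH_CLOSE,np.ones((25,25)))
    c=max(cv2.findContours(m,0,1)[0],key=cv2.contourArea)
    w=world(topx(c,x,y),z)[:,:2]*1000; r=cv2.minAreaRect(w.astype(np.float32)); print(t,r); return r
b=up(262,200,45,50).astype(int); hsv=cv2.cvtColor(b.astype(np.uint8),cv2.COLOR_BGR2HSV)
for th in(70,90,110): rect(cv2.inRange(hsv,(45,th,20),(85,255,255)),262,200,.020,"board")
h=up(155,190,80,50); g=cv2.cvtColor(h,cv2.COLOR_BGR2GRAY)
for th in(35,45,55):
    m=cv2.inRange(g,0,th); m[:,:int(36*S)]=0; m[:,int(60.8*S):]=0; rect(m,155,190,.023,"pad")
m=cv2.inRange(g,0,115); m[:11*S]=0
rect(m,155,190,.017,"base17"); rect(m,155,190,0,"base0")
print(np.round(g[25*S,::S]),np.round(g[20*S,::S]))
```

```text
board ((460.8929443359375, -144.1814727783203), (51.5854377746582, 78.9714126586914), 44.17344665527344)
board ((461.0210266113281, -144.28500366210938), (50.90514373779297, 78.0098648071289), 44.10990905761719)
board ((461.1004943847656, -144.37850952148438), (49.689697265625, 77.07341766357422), 44.13872146606445)
pad ((491.7912902832031, 140.21163940429688), (40.40578842163086, 75.3520736694336), 2.8930795192718506)
pad ((492.27166748046875, 140.68585205078125), (43.96427917480469, 78.04338836669922), 2.767637014389038)
pad ((490.8079833984375, 141.28294372558594), (61.1685905456543, 79.51870727539062), 2.517896890640259)
base17 ((489.0284729003906, 182.28741455078125), (102.91407012939453, 210.58084106445312), 3.3179476261138916)
base0 ((490.3288879394531, 185.183349609375), (104.17173767089844, 213.15415954589844), 3.3179543018341064)
[160 160 160 160 160 159 159 163 164 131  63  17  10  13  18  36  49  54
  59  48  24  12  16  34  74 121 150 131  79  58  74  95  91  51  26  49
  76  81  74  50  23  10  10  11  11  11  12  12  13  12  11  12  12  12
  12  11  11   9  12  18  25  59 115 148 125  67  54 109 155 164 160 158
 158 159 158 159 160 160 160 160] [160 160 159 158 159 160 159 160 161 136  96  72  59  48  38  29  26  28
  33  36  43  54  65  69  85 122 145 122  86  60  48  72  78  38  19  48
  75  79  72  51  30  24  27  28  23  18  18  21  19  17  16  16  14  14
  15  14  13  13  13  14  29  90 145 158 124  63  54 110 155 164 161 160
 160 161 160 160 160 160 159 160]
```

Run:
```python
from h import *
im=cv2.imread("raw_top.png"); S=10
o=cv2.resize(im[190:235,157:229],None,fx=S,fy=S,interpolation=cv2.INTER_CUBIC)
o=cv2.convertScaleAbs(o,alpha=1.6,beta=20)
C=np.array([.4895,.183]);t=np.radians(3.1)
def w(x,y,z): return [*(C+R.from_euler('z',t).as_matrix()[:2,:2]@[x/1e3,y/1e3]),z/1e3]
def poly(pts,col):
    p=(pix(np.array([w(*q) for q in pts]))-[157,190]+.5)*S-.5
    cv2.polylines(o,[np.int32(np.round(p))],True,col,1,cv2.LINE_AA)
def rc(x,y0,y1,z,col): poly([(-x,y0,z),(x,y0,z),(x,y1,z),(-x,y1,z)],col)
rc(49,-103,103,17,(0,255,255)); rc(49,-103,103,0,(255,255,0)); rc(20,-73,1,23,(0,0,255))
rc(33,-83,-103,36,(255,0,255)); rc(33,11,40,36,(255,0,255)); rc(30,45,99,36,(0,255,0))
poly([(19*np.cos(a),72+19*np.sin(a),48) for a in np.linspace(0,6.28,30)],(255,128,0))
cv2.imwrite("pics/ov1.png",o)
```

```text
(no output)
```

View pics/ov1.png

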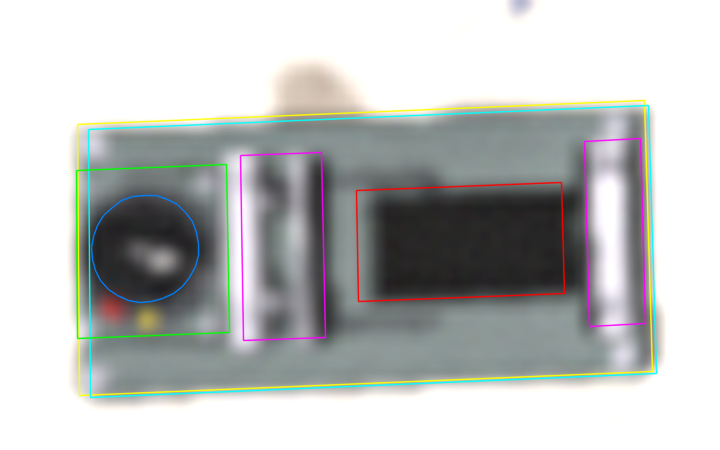

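The wireframe fits the base, knob and jaws: nest ≈ (491, 146) mm, yaw ≈ 3.1°, knob ≈ (486, 255). Board to take: (461, -144), its x at 44° in the world. Moving now.

>>> {"method": "step_arm", "body": {"increments": [[[17, -34, 0], [0, 0, 0]], [[17, -34, 0], [0, 0, 0]], [[17, -34, 0], [0, 0, 0]], [[17, -34, 0], [0, 0, 0]], [[17, -34, 0], [0, 0, 0]], [[17, -34, 0], [0, 0, 0]], [[17, -34, 0], [0, 0, 0]], [[17, -34, 0], [0, 0, 0]]], "fingers": 1, "grip_force": 20}}

```text
time: 0.77
eef_pos: [0.3405, 0.3694, 0.2029]
tcp_rot: [0.153, 0.988, -0.0, -0.0]
contact_force: [0.9, 0.2, -0.5]
opening: 0.998
finger_force: 0.0
```

>>> {"method": "step_arm", "body": {"increments": [[[17, -34, 0], [0, 0, -0.0615]], [[17, -34, 0], [0, 0, -0.0615]], [[17, -34, 0], [0, 0, -0.0615]], [[17, -34, 0], [0, 0, -0.0615]], [[17, -34, 0], [0, 0, -0.0615]], [[17, -34, 0], [0, 0, -0.0615]], [[17, -34, 0], [0, 0, -0.0615]], [[17, -34, 0], [0, 0, -0.0615]]]}}

```text
time: 1.43
eef_pos: [0.4766, 0.0974, 0.2031]
tcp_rot: [0.391, 0.92, -0.0, -0.0]
contact_force: [0.2, 0.8, 0.3]
opening: 1.0
finger_force: 0.0
```

>>> {"method": "step_arm", "body": {"increments": [[[-2, -35, 0], [0, 0, 0]], [[-2, -35, 0], [0, 0, 0]], [[-2, -35, 0], [0, 0, 0]], [[-2, -35, 0], [0, 0, 0]], [[-2, -35, 0], [0, 0, 0]], [[-2, -35, 0], [0, 0, 0]], [[-2, -35, 0], [0, 0, 0]], [[0, 0, 0], [0, 0, 0]]]}}

```text
time: 2.1
eef_pos: [0.4618, -0.1507, 0.2032]
tcp_rot: [0.392, 0.92, -0.001, 0.0]
contact_force: [0.2, -1.0, 0.4]
opening: 1.0
finger_force: 0.0
```

>>> {"method": "step_arm", "body": {"increments": [[[-1, 3, -30], [0, 0, 0.005]], [[0, 3, -30], [0, 0, 0]], [[0, 0, -30], [0, 0, 0]], [[0, 0, -30], [0, 0, 0]], [[0, 0, -25], [0, 0, 0]], [[0, 0, -20], [0, 0, 0]], [[0, 0, -10], [0, 0, 0]], [[0, 0, -5], [0, 0, 0]]]}}

```text
time: 2.77
eef_pos: [0.46, -0.1385, 0.0214]
tcp_rot: [0.387, 0.922, 0.0, -0.002]
contact_force: [-0.3, 0.0, 0.2]
opening: 0.998
finger_force: 0.0
```

>>> {"method": "step_arm", "body": {"increments": [[[0, 0, -5], [0, 0, 0]], [[0, 0, -5], [0, 0, 0]], [[0, 0, -4], [0, 0, 0]], [[0, 0, -3], [0, 0, 0]], [[0, 0, 0], [0, 0, 0]], [[0, 0, 0], [0, 0, 0]]]}}

```text
time: 3.27
eef_pos: [0.4617, -0.1399, 0.0068]
tcp_rot: [0.387, 0.922, -0.0, 0.0]
contact_force: [-0.1, 0.2, 0.2]
opening: 0.995
finger_force: 0.0
```

Run:
```python
from h import *
s=readout.get_state();print(s['eef_pos'],s['contact_force'],s['qpos'])
a=cams.read_camera("top")[195:255,250:320,::-1]; b=cams.read_camera("scene")[150:260,200:320,::-1]
cv2.imwrite("pics/g1.png",np.hstack([cv2.resize(a,(420,360),interpolation=2),cv2.resize(b,(380,360),interpolation=2)]))
```

```text
[ 0.46173907 -0.13989688  0.00676891] [-0.06777486  0.15695715  0.19601086] [-5.04873429e-01  1.29647776e-01  2.16747310e+00 -5.27663130e-06
  8.43774484e-01 -1.28084657e+00]
```

View pics/g1.png

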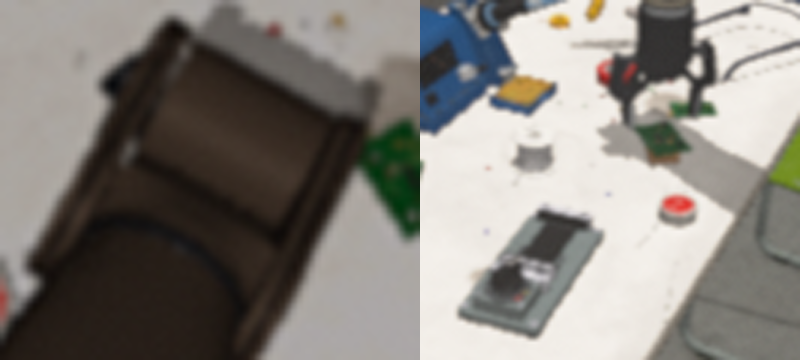

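Scene crop: the fingers straddle the green board at about (662,140) in the crop, above the cork. The TCP is 4 mm off in y, so I'll correct that and close lightly.

>>> {"method": "step_arm", "body": {"increments": [[[-1, -4, -1], [0, 0, 0.005]], [[0, 0, 0], [0, 0, 0]], [[0, 0, 0], [0, 0, 0]]]}}

```text
time: 3.62
eef_pos: [0.4605, -0.144, 0.0055]
tcp_rot: [0.385, 0.923, -0.0, 0.0]
contact_force: [-0.6, 0.3, 0.5]
opening: 0.998
finger_force: 0.0
```

>>> {"method": "step_arm", "body": {"increments": [[[0, 0, 0], [0, 0, 0]], [[0, 0, 0], [0, 0, 0]], [[0, 0, 0], [0, 0, 0]], [[0, 0, 0], [0, 0, 0]], [[0, 0, 0], [0, 0, 0]], [[0, 0, 0], [0, 0, 0]]], "fingers": -1, "grip_force": 20}}

```text
time: 4.12
eef_pos: [0.4605, -0.1437, 0.0054]
tcp_rot: [0.385, 0.923, 0.0, -0.0]
contact_force: [0.3, 0.5, -0.7]
opening: 0.145
finger_force: 0.0
```

Run:
```python
from h import *
s=readout.get_state();print(s['eef_pos'],s['contact_force'],s['opening'],s['finger_force'])
p=pix(s['eef_pos'],"scene")[0];print(p)
p2=pix([.461,-.1443,.02],"scene")[0];print(p2)
b=cams.read_camera("scene")[:,:,::-1]
cv2.imwrite("pics/g2.png",cv2.resize(b[150:225,240:340],(800,600),interpolation=2))
```

```text
[ 0.46045022 -0.1436511   0.00540402] [ 0.33715005  0.45652016 -0.71573142] 0.14539022182991942 0.0
[275.5721658  194.50896029]
[275.65781964 191.46157173]
```

View pics/g2.png

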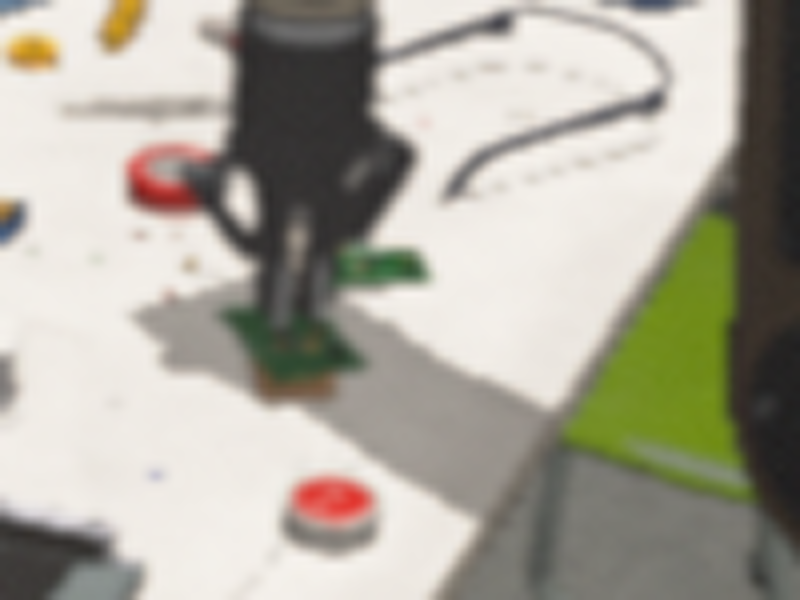

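Run:
```python
from h import *
a=np.radians(44);e=np.array([.4617,-.1399,.0198]);d=.0425*np.array([np.cos(a),np.sin(a),0])
print("open tips pred raw",pix([e+d,e-d],"scene"))
e=np.array([.4605,-.1437,.006]);d=d*.15
for z in(0,.02,.07): print("now",z,(pix([e+d+[0,0,z],e-d+[0,0,z]],"scene")-[240,150])*8)
a=np.radians(44.1);u=np.array([np.cos(a),np.sin(a),0]);v=np.array([-u[1],u[0],0])
c=np.array([.461,-.1443,.02])
print("board corners",(pix([c+s*u*.0275+t*v*.041 for s in(1,-1) for t in(1,-1)],"scene")-[240,150])*8)
im=cv2.imread("pics/g2.png")[150:420,150:450]
top=cams.read_camera("top")[200:245,262:312,::-1]
cv2.imwrite("pics/g3.png",np.hstack([cv2.resize(cv2.convertScaleAbs(im,alpha=1.8,beta=15),(420,378)),cv2.resize(top,(378,378),interpolation=2)]))
```

```text
open tips pred raw [[265.82931341 193.45048396]
 [284.27942265 190.41996291]]
now 0 [[273.55834803 356.88130269]
 [295.56431231 353.22262684]]
now 0.02 [[275.13089897 324.43372254]
 [297.26527414 320.82412302]]
now 0.07 [[279.14616023 241.58393501]
 [301.60821084 238.10348316]]
board corners [[266.43074997 376.74172655]
 [209.59271865 303.91664035]
 [363.33856641 360.35173433]
 [303.17120732 288.85178278]]
```

View pics/g3.png

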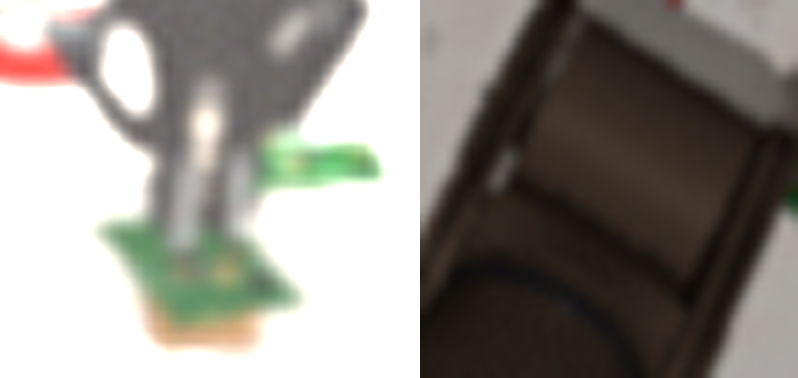

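The fingers end at about (185,245) in the crop. That is roughly 20 mm higher than the reported TCP suggests, and above the board, so they closed over it without touching. I'll open again and feel for the desk beside the board with the open tips.

>>> {"method": "step_arm", "body": {"increments": [[[0, 0, 0], [0, 0, 0]], [[0, 0, 0], [0, 0, 0]], [[0, 0, 0], [0, 0, 0]], [[0, 0, 0], [0, 0, 0]], [[0, 0, 0], [0, 0, 0]], [[0, 0, 0], [0, 0, 0]], [[0, 0, 0], [0, 0, 0]]], "fingers": 1}}

```text
time: 4.8
eef_pos: [0.4605, -0.1437, 0.0054]
tcp_rot: [0.385, 0.923, -0.0, 0.0]
contact_force: [0.1, -0.2, 0.0]
opening: 0.978
finger_force: 0.0
```

>>> {"method": "step_arm", "body": {"increments": [[[0, 0, -2], [0, 0, 0]], [[0, 0, -2], [0, 0, 0]], [[0, 0, -2], [0, 0, 0]], [[0, 0, 0], [0, 0, 0]], [[0, 0, 0], [0, 0, 0]]]}}

```text
time: 5.22
eef_pos: [0.4602, -0.1436, -0.0009]
tcp_rot: [0.385, 0.923, 0.0, -0.0]
contact_force: [-0.3, -0.5, 0.7]
opening: 1.002
finger_force: 0.0
```

Run:
```python
from h import *
s=readout.get_state();print(s['eef_pos'],s['contact_force'],s['wrist_torque'],s['opening'],s['finger_force'])
q=s['qpos'];print(q)
a=cams.read_camera("scene")[160:215,245:305,::-1]
cv2.imwrite("pics/g4.png",cv2.resize(cv2.convertScaleAbs(a,alpha=1.6,beta=15),(654,600),interpolation=2))
```

```text
[ 0.46021382 -0.14359573 -0.00090107] [-0.34307663 -0.54867908  0.68762867] [-0.04120407 -0.05295818  0.01307253] 1.0024447147073072 0.0
[-5.13299336e-01  1.44626892e-01  2.16894620e+00 -2.70338767e-06
  8.28722541e-01 -1.29421983e+00]
```

View pics/g4.png

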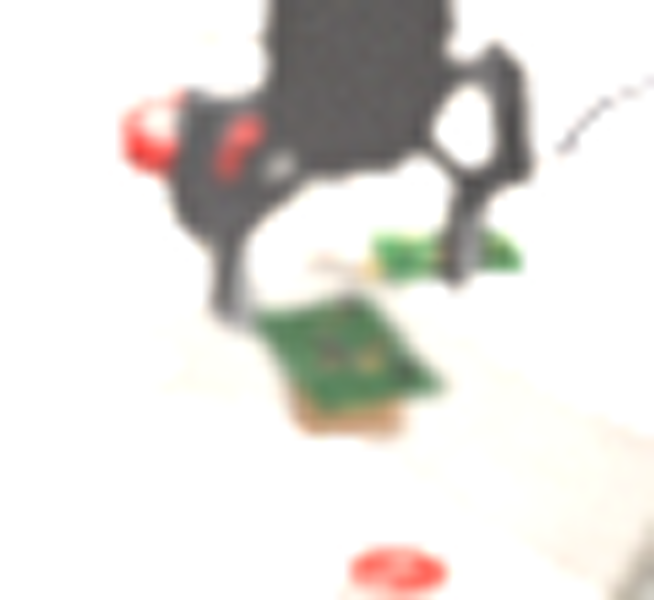

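>>> {"method": "step_arm", "body": {"increments": [[[0, 0, -2], [0, 0, 0]], [[0, 0, -2], [0, 0, 0]], [[0, 0, -2], [0, 0, 0]], [[0, 0, 0], [0, 0, 0]], [[0, 0, 0], [0, 0, 0]]]}}

```text
time: 5.68
eef_pos: [0.4603, -0.1436, -0.0068]
tcp_rot: [0.385, 0.923, 0.0, -0.0]
contact_force: [0.7, 0.2, -0.8]
opening: 0.997
finger_force: 0.0
```

>>> {"method": "step_arm", "body": {"increments": [[[0, 0, -1], [0, 0, 0]], [[0, 0, -1], [0, 0, 0]], [[0, 0, -1], [0, 0, 0]], [[0, 0, 0], [0, 0, 0]], [[0, 0, 0], [0, 0, 0]]]}}

```text
time: 6.1
eef_pos: [0.4604, -0.1437, -0.0097]
tcp_rot: [0.385, 0.923, 0.0, -0.0]
contact_force: [0.1, 0.4, -0.1]
opening: 1.001
finger_force: 0.0
```

>>> {"method": "step_arm", "body": {"increments": [[[0, 0, -1], [0, 0, 0]], [[0, 0, -1], [0, 0, 0]], [[0, 0, -1], [0, 0, 0]], [[0, 0, 0], [0, 0, 0]], [[0, 0, 0], [0, 0, 0]]]}}

```text
time: 6.52
eef_pos: [0.4604, -0.1437, -0.0127]
tcp_rot: [0.385, 0.923, 0.0, -0.0]
contact_force: [-0.0, 0.2, 0.8]
opening: 0.999
finger_force: 0.0
```

>>> {"method": "step_arm", "body": {"increments": [[[0, 0, -1], [0, 0, 0]], [[0, 0, -1], [0, 0, 0]], [[0, 0, -1], [0, 0, 0]], [[0, 0, 0], [0, 0, 0]], [[0, 0, 0], [0, 0, 0]]]}}

```text
time: 6.93
eef_pos: [0.4604, -0.1437, -0.0157]
tcp_rot: [0.385, 0.923, 0.0, -0.0]
contact_force: [0.1, 1.4, -0.1]
opening: 1.003
finger_force: 0.0
```

Run:
```python
from h import *
s=readout.get_state();print(s['eef_pos'],s['contact_force'],s['wrist_torque'])
a=cams.read_camera("scene")[160:215,245:305,::-1]
cv2.imwrite("pics/g5.png",cv2.resize(cv2.convertScaleAbs(a,alpha=1.6,beta=15),(654,600),interpolation=2))
```

```text
[ 0.460361   -0.14369336 -0.01570022] [ 0.13307971  1.36059028 -0.08999478] [ 0.01046556  0.00842015 -0.01939086]
```

View pics/g5.png

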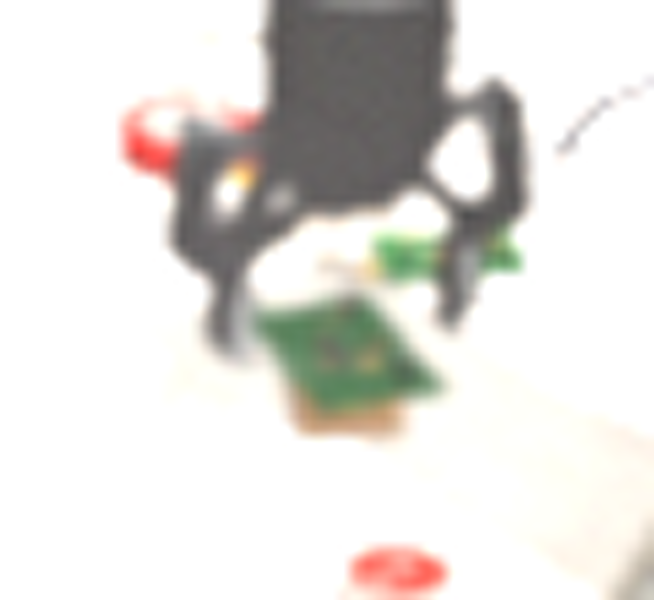

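The tips in the picture, at (235,357) and (452,325), are still well above the desk, although the reported TCP is 16 mm below it. The reported height is therefore about 20-25 mm off. I'll keep feeling down for the desk.

>>> {"method": "step_arm", "body": {"increments": [[[0, 0, -2], [0, 0, 0]], [[0, 0, -2], [0, 0, 0]], [[0, 0, -2], [0, 0, 0]], [[0, 0, -2], [0, 0, 0]], [[0, 0, 0], [0, 0, 0]]]}}

```text
time: 7.4
eef_pos: [0.46, -0.1435, -0.0241]
tcp_rot: [0.385, 0.923, 0.0, -0.001]
contact_force: [-0.1, 0.6, -0.6]
opening: 0.999
finger_force: 0.0
```

>>> {"method": "step_arm", "body": {"increments": [[[0, 0, -1], [0, 0, 0]], [[0, 0, -1], [0, 0, 0]], [[0, 0, -1], [0, 0, 0]], [[0, 0, 0], [0, 0, 0]]]}}

```text
time: 7.73
eef_pos: [0.4604, -0.1437, -0.0268]
tcp_rot: [0.385, 0.923, 0.0, -0.0]
contact_force: [0.0, -0.1, 0.8]
opening: 1.003
finger_force: 0.0
```

>>> {"method": "step_arm", "body": {"increments": [[[0, 0, -1], [0, 0, 0]], [[0, 0, -1], [0, 0, 0]], [[0, 0, -1], [0, 0, 0]], [[0, 0, 0], [0, 0, 0]]]}}

```text
time: 8.07
eef_pos: [0.4603, -0.1436, -0.0298]
tcp_rot: [0.385, 0.923, 0.0, -0.0]
contact_force: [0.3, -1.2, -0.3]
opening: 1.001
finger_force: 0.0
```

>>> {"method": "step_arm", "body": {"increments": [[[0, 0, -1], [0, 0, 0]], [[0, 0, -1], [0, 0, 0]], [[0, 0, 0], [0, 0, 0]]]}}

```text
time: 8.32
eef_pos: [0.4603, -0.1436, -0.0318]
tcp_rot: [0.385, 0.923, 0.0, -0.0]
contact_force: [0.2, -0.8, 0.8]
opening: 1.002
finger_force: 0.0
```

>>> {"method": "step_arm", "body": {"increments": [[[0, 0, -1], [0, 0, 0]], [[0, 0, -1], [0, 0, 0]], [[0, 0, 0], [0, 0, 0]]]}}

```text
time: 8.57
eef_pos: [0.4603, -0.1437, -0.0338]
tcp_rot: [0.385, 0.923, 0.0, -0.0]
contact_force: [0.0, 0.3, -0.2]
opening: 0.999
finger_force: 0.0
```

>>> {"method": "step_arm", "body": {"increments": [[[0, 0, -1], [0, 0, 0]], [[0, 0, -1], [0, 0, 0]], [[0, 0, 0], [0, 0, 0]]]}}

```text
time: 8.82
eef_pos: [0.4603, -0.1437, -0.0358]
tcp_rot: [0.385, 0.923, 0.0, -0.0]
contact_force: [-0.3, 0.0, -0.4]
opening: 0.999
finger_force: 0.0
```

>>> {"method": "step_arm", "body": {"increments": [[[0, 0, -1], [0, 0, 0]], [[0, 0, -1], [0, 0, 0]], [[0, 0, 0], [0, 0, 0]]]}}

```text
time: 9.07
eef_pos: [0.4603, -0.1436, -0.0378]
tcp_rot: [0.385, 0.923, 0.0, -0.0]
contact_force: [-0.2, -0.1, -0.1]
opening: 0.997
finger_force: 0.0
```

>>> {"method": "step_arm", "body": {"increments": [[[0, 0, -1], [0, 0, 0]], [[0, 0, -1], [0, 0, 0]], [[0, 0, 0], [0, 0, 0]]]}}

```text
time: 9.32
eef_pos: [0.4603, -0.1436, -0.0398]
tcp_rot: [0.385, 0.923, 0.0, -0.0]
contact_force: [0.2, 1.1, -0.4]
opening: 0.999
finger_force: 0.0
```

>>> {"method": "step_arm", "body": {"increments": [[[0, 0, -1], [0, 0, 0]], [[0, 0, -1], [0, 0, 0]], [[0, 0, 0], [0, 0, 0]]]}}

```text
time: 9.57
eef_pos: [0.4606, -0.1438, -0.041]
tcp_rot: [0.385, 0.923, 0.0, -0.0]
contact_force: [-2.0, 0.0, 5.1]
opening: 0.994
finger_force: 2.4
```

The desk is felt at reported z = -0.041. With the tips open they should stand 13 mm behind the TCP, so the true TCP z is the reported z plus 28 mm. The picture agrees and shows the tips centred on the board. Back up to a true TCP of 6 mm and close.

>>> {"method": "step_arm", "body": {"increments": [[[0, 0, 5], [0, 0, 0]], [[0, 0, 7], [0, 0, 0]], [[0, 0, 8], [0, 0, 0]], [[0, 0, 0], [0, 0, 0]], [[0, 0, 0], [0, 0, 0]]]}}

```text
time: 9.98
eef_pos: [0.4612, -0.1441, -0.0206]
tcp_rot: [0.385, 0.923, -0.0, 0.001]
contact_force: [0.1, 0.1, -0.0]
opening: 1.001
finger_force: 0.0
```

>>> {"method": "step_arm", "body": {"increments": [[[0, 0, 0], [0, 0, 0]], [[0, 0, 0], [0, 0, 0]], [[0, 0, 0], [0, 0, 0]], [[0, 0, 0], [0, 0, 0]], [[0, 0, 0], [0, 0, 0]], [[0, 0, 0], [0, 0, 0]]], "fingers": -1, "grip_force": 20}}

```text
time: 10.48
eef_pos: [0.4602, -0.1436, -0.0217]
tcp_rot: [0.385, 0.923, 0.0, -0.0]
contact_force: [-1.8, 0.3, 2.0]
opening: 0.633
finger_force: 20.9
```

Gripped: opening 0.63 (54 mm) at 21 N. Now I'll lift.

>>> {"method": "step_arm", "body": {"increments": [[[0, 0, 2], [0, 0, 0]], [[0, 0, 4], [0, 0, 0]], [[0, 0, 8], [0, 0, 0]], [[0, 0, 12], [0, 0, 0]], [[0, 0, 15], [0, 0, 0]], [[0, 0, 15], [0, 0, 0]], [[0, 0, 12], [0, 0, 0]], [[0, 0, 6], [0, 0, 0]]]}}

```text
time: 11.15
eef_pos: [0.4618, -0.1444, 0.0549]
tcp_rot: [0.385, 0.923, -0.0, 0.002]
contact_force: [1.4, -0.1, -0.1]
opening: 0.632
finger_force: 21.2
```

Run:
```python
from h import *
s=readout.get_state();print(s['eef_pos'],s['contact_force'],s['opening'],s['finger_force'],s['qpos'])
im=cams.read_camera("scene")[:,:,::-1]; cv2.imwrite("raw_lift.png",im)
hsv=cv2.cvtColor(im,cv2.COLOR_BGR2HSV); m=cv2.inRange(hsv,(50,90,30),(85,255,200))
n,l,st,ce=cv2.connectedComponentsWithStats(m)
print([(st[i],ce[i].round(1)) for i in range(1,n) if st[i][4]>15 and 255<ce[i][0]<300 and 150<ce[i][1]<215])
print("pred board",pix(s['eef_pos']+[0,0,.028+.012],"scene"))
```

```text
[ 0.46176398 -0.14439676  0.05487755] [ 1.35616014 -0.14644429 -0.10997178] 0.6322565772355094 21.221345365047455 [-5.13184541e-01  4.32805320e-02  2.15060621e+00  3.80746087e-05
  9.43691308e-01 -1.29428134e+00]
[]
pred board [[276.28016968 175.86082595]]
```

Run:
```python
from h import *
im=cv2.imread("raw_lift.png")
def f(im):
    b,g,r=[im[150:215,255:315,i].astype(int) for i in range(3)]
    m=((g>r+15)&(g>b+10)).astype(np.uint8); n,l,st,ce=cv2.connectedComponentsWithStats(m)
    return [(st[i]+[255,150,0,0,0],(ce[i]+[255,150]).round(1)) for i in range(1,n) if st[i][4]>8]
print(f(im))
cv2.imwrite("pics/lift.png",cv2.resize(cv2.convertScaleAbs(im[140:215,240:320],alpha=1.5,beta=15),(640,600),interpolation=2))
```

```text
[(array([273, 173,  20,  13,  88]), array([281.8, 180.2])), (array([311, 199,   4,   7,  21]), array([312.8, 202.7]))]
```

Lifted: no green is left at the old place. Now carry it over to the nest, turning by -0.726 rad.

>>> {"method": "step_arm", "body": {"increments": [[[1, 10, 0], [0, 0, -0.04]], [[2, 20, 0], [0, 0, -0.06]], [[3, 25, 0], [0, 0, -0.06]], [[3, 25, 0], [0, 0, -0.06]], [[3, 25, 0], [0, 0, -0.06]], [[3, 25, 0], [0, 0, -0.06]], [[3, 25, 0], [0, 0, -0.06]], [[3, 25, 0], [0, 0, -0.06]]]}}

```text
time: 11.87
eef_pos: [0.481, 0.0375, 0.052]
tcp_rot: [0.586, 0.81, -0.0, -0.0]
contact_force: [1.0, 0.1, -0.3]
opening: 0.632
finger_force: 21.2
```

>>> {"method": "step_arm", "body": {"increments": [[[3, 25, 0], [0, 0, -0.06]], [[3, 25, 0], [0, 0, -0.06]], [[2, 25, 0], [0, 0, -0.06]], [[1, 20, 0], [0, 0, -0.06]], [[1, 15, 0], [0, 0, -0.026]], [[0, 0, 0], [0, 0, 0]], [[0, 0, 0], [0, 0, 0]], [[0, 0, 0], [0, 0, 0]]]}}

```text
time: 12.53
eef_pos: [0.4911, 0.1458, 0.052]
tcp_rot: [0.687, 0.726, -0.0, -0.0]
contact_force: [0.6, 0.1, -0.3]
opening: 0.63
finger_force: 21.2
```

Run:
```python
from h import *
s=readout.get_state();print(s['eef_pos'],s['tcp_rot'],s['contact_force'],s['opening'],s['finger_force'])
x,y=s['tcp_rot'][:2];print("closing axis deg",2*np.degrees(np.arctan2(y,x))-90)
im=cams.read_camera("scene")[:,:,::-1]; 
C=np.array([.4895,.183]);t=np.radians(3.1);M=R.from_euler('z',t).as_matrix()[:2,:2]
S=8;x0,y0=170,170
o=cv2.resize(cv2.convertScaleAbs(im[y0:y0+75,x0:x0+95],alpha=1.5,beta=10),None,fx=S,fy=S,interpolation=2)
def rc(c,x,ya,yb,z,col):
    p=[[*(c+M@[a/1e3,b/1e3]),z/1e3] for a,b in((-x,ya),(x,ya),(x,yb),(-x,yb))]
    cv2.polylines(o,[np.int32(np.round((pix(p,"scene")-[x0,y0]+.5)*S-.5))],True,col,1,cv2.LINE_AA)
rc(C,49,-103,103,17,(0,255,255));rc(C,20,-73,1,23,(0,0,255));rc(C,33,-103,-83,36,(255,0,255));rc(C,33,11,36,36,(255,0,255));rc(C,30,45,99,36,(255,128,0))
rc(s['eef_pos'][:2]-M@[0,.0009],27.5,-41,41,s['eef_pos'][2]*1e3+28+12,(255,255,0))
cv2.imwrite("pics/n1.png",o)
```

```text
[0.49106696 0.14581073 0.05197412] [ 6.87197405e-01  7.26470568e-01 -4.54147058e-04 -1.86194269e-04] [ 0.59710601  0.12724544 -0.3203312 ] 0.6303624568088169 21.23674124479294
closing axis deg 3.182653832432166
```

View pics/n1.png

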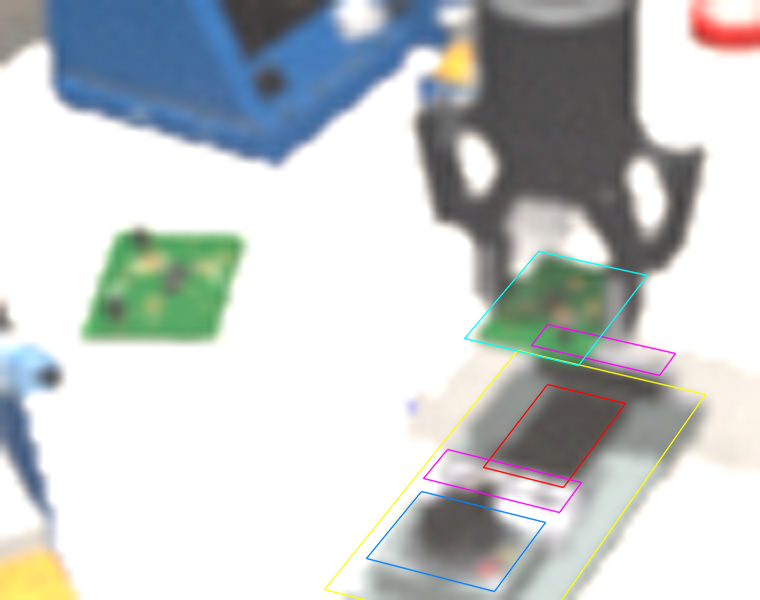

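The held board, outlined in cyan at about (545,305), matches its predicted pose. The holder outlines match the pad at about (560,437). Lower it in steps; contact is expected at reported z ≈ -0.013.

>>> {"method": "step_arm", "body": {"increments": [[[0, 1, -5], [0, 0, 0]], [[0, 0, -10], [0, 0, 0]], [[0, 0, -12], [0, 0, 0]], [[0, 0, -10], [0, 0, 0]], [[0, 0, -8], [0, 0, 0]], [[0, 0, -5], [0, 0, 0]], [[0, 0, -3], [0, 0, 0]], [[0, 0, 0], [0, 0, 0]]]}}

```text
time: 13.25
eef_pos: [0.4908, 0.1472, -0.0016]
tcp_rot: [0.687, 0.726, -0.001, -0.001]
contact_force: [-0.0, -0.2, -1.0]
opening: 0.631
finger_force: 21.2
```

>>> {"method": "step_arm", "body": {"increments": [[[0, 0, -1], [0, 0, 0]], [[0, 0, -1], [0, 0, 0]], [[0, 0, -1], [0, 0, 0]], [[0, 0, -1], [0, 0, 0]], [[0, 0, -1], [0, 0, 0]], [[0, 0, -1], [0, 0, 0]], [[0, 0, 0], [0, 0, 0]], [[0, 0, 0], [0, 0, 0]]]}}

```text
time: 13.92
eef_pos: [0.4914, 0.1473, -0.0066]
tcp_rot: [0.687, 0.726, -0.0, -0.0]
contact_force: [0.1, -0.0, -0.5]
opening: 0.631
finger_force: 21.2
```

>>> {"method": "step_arm", "body": {"increments": [[[0, 0, -1], [0, 0, 0]], [[0, 0, -1], [0, 0, 0]], [[0, 0, -1], [0, 0, 0]], [[0, 0, 0], [0, 0, 0]], [[0, 0, 0], [0, 0, 0]]]}}

```text
time: 14.33
eef_pos: [0.4914, 0.1473, -0.0097]
tcp_rot: [0.687, 0.726, -0.0, -0.0]
contact_force: [-0.2, -0.4, -0.7]
opening: 0.632
finger_force: 21.2
```

>>> {"method": "step_arm", "body": {"increments": [[[0, 0, -1], [0, 0, 0]], [[0, 0, 0], [0, 0, 0]], [[0, 0, -1], [0, 0, 0]], [[0, 0, 0], [0, 0, 0]], [[0, 0, 0], [0, 0, 0]]]}}

```text
time: 14.75
eef_pos: [0.4914, 0.1473, -0.0117]
tcp_rot: [0.687, 0.726, -0.0, -0.0]
contact_force: [-0.0, -1.2, 0.1]
opening: 0.63
finger_force: 21.2
```

>>> {"method": "step_arm", "body": {"increments": [[[0, 0, -0.5], [0, 0, 0]], [[0, 0, 0], [0, 0, 0]], [[0, 0, -0.5], [0, 0, 0]], [[0, 0, 0], [0, 0, 0]], [[0, 0, 0], [0, 0, 0]]]}}

```text
time: 15.17
eef_pos: [0.4915, 0.1472, -0.0126]
tcp_rot: [0.687, 0.726, -0.0, -0.0]
contact_force: [-1.0, 0.2, -1.0]
opening: 0.634
finger_force: 21.2
```

>>> {"method": "step_arm", "body": {"increments": [[[0, 0, -0.5], [0, 0, 0]], [[0, 0, 0], [0, 0, 0]], [[0, 0, 0], [0, 0, 0]]]}}

```text
time: 15.42
eef_pos: [0.4915, 0.1473, -0.0127]
tcp_rot: [0.687, 0.726, -0.0, -0.0]
contact_force: [-1.3, -0.4, 4.5]
opening: 0.633
finger_force: 21.5
```

>>> {"method": "step_arm", "body": {"increments": [[[0, 0, -0.5], [0, 0, 0]], [[0, 0, 0], [0, 0, 0]], [[0, 0, 0], [0, 0, 0]]]}}

```text
time: 15.67
eef_pos: [0.4915, 0.1473, -0.0127]
tcp_rot: [0.687, 0.726, -0.0, -0.0]
contact_force: [-3.6, -0.6, 7.1]
opening: 0.633
finger_force: 21.7
```

>>> {"method": "step_arm", "body": {"increments": [[[0, 0, -0.5], [0, 0, 0]], [[0, 0, 0], [0, 0, 0]], [[0, 0, 0], [0, 0, 0]]]}}

```text
time: 15.92
eef_pos: [0.4915, 0.1473, -0.0128]
tcp_rot: [0.687, 0.726, -0.0, -0.0]
contact_force: [-4.6, -0.4, 10.4]
opening: 0.631
finger_force: 21.9
```

Set down exactly at the expected height. I'll relieve the press and release.

>>> {"method": "step_arm", "body": {"increments": [[[0, 0, 1], [0, 0, 0]], [[0, 0, 0], [0, 0, 0]], [[0, 0, 0], [0, 0, 0]]]}}

```text
time: 16.17
eef_pos: [0.4919, 0.1473, -0.0127]
tcp_rot: [0.687, 0.726, 0.0, 0.0]
contact_force: [-0.8, 0.3, 4.0]
opening: 0.632
finger_force: 21.5
```

>>> {"method": "step_arm", "body": {"increments": [[[0, 0, 0], [0, 0, 0]], [[0, 0, 0], [0, 0, 0]], [[0, 0, 0], [0, 0, 0]], [[0, 0, 0], [0, 0, 0]], [[0, 0, 0], [0, 0, 0]], [[0, 0, 0], [0, 0, 0]]], "fingers": 1}}

```text
time: 16.67
eef_pos: [0.4914, 0.1472, -0.0133]
tcp_rot: [0.687, 0.726, -0.0, -0.0]
contact_force: [-0.3, 0.7, 0.6]
opening: 0.998
finger_force: 0.0
```

>>> {"method": "step_arm", "body": {"increments": [[[0, 0, 3], [0, 0, 0]], [[0, 0, 10], [0, 0, 0]], [[0, 0, 20], [0, 0, 0]], [[0, 0, 30], [0, 0, 0]], [[0, 0, 30], [0, 0, 0]], [[0, 0, 20], [0, 0, 0]], [[0, 0, 10], [0, 0, 0]], [[0, 0, 0], [0, 0, 0]]]}}

```text
time: 17.33
eef_pos: [0.4937, 0.1475, 0.1136]
tcp_rot: [0.687, 0.726, 0.003, 0.002]
contact_force: [0.2, 0.0, 0.4]
opening: 1.002
finger_force: 0.0
```

>>> {"method": "step_arm", "body": {"increments": [[[-1, 12, 0], [0, 0, -0.05]], [[-1, 18, 0], [0, 0, -0.06]], [[-1, 20, 0], [0, 0, -0.06]], [[-1, 20, 0], [0, 0, -0.06]], [[-1, 20, 0], [0, 0, -0.06]], [[-1, 17, 0], [0, 0, -0.06]], [[0, 0, 0], [0, 0, 0]], [[0, 0, 0], [0, 0, 0]]]}}

```text
time: 18.0
eef_pos: [0.4842, 0.2543, 0.1082]
tcp_rot: [0.802, 0.597, -0.002, -0.0]
contact_force: [-0.3, 0.1, -0.1]
opening: 0.997
finger_force: 0.0
```

Run:
```python
from h import *
s=readout.get_state();print(s['eef_pos'],s['tcp_rot'],s['opening'],s['qpos'])
x,y=s['tcp_rot'][:2];print("closing axis deg",2*np.degrees(np.arctan2(y,x))-90)
for n,z in(("scene",.029),("top",.029)):
    im=cams.read_camera(n)[:,:,::-1].astype(int); cv2.imwrite(f"raw_{n}2.png",im)
    c=pix([.4914,.1465,z],n)[0]; print(n,"expect",c)
    x0,y0=int(c[0])-22,int(c[1])-22; b,g,r=np.moveaxis(im[y0:y0+44,x0:x0+44],2,0)
    m=((g>r+15)&(g>b+8)).astype(np.uint8)
    N,l,st,ce=cv2.connectedComponentsWithStats(m)
    for i in range(1,N):
        if st[i][4]>10:
            c_=np.argwhere(l==i)[:,::-1]+[x0,y0]; w=world(c_,z,n)[:,:2]*1e3
            print(st[i]+[x0,y0,0,0,0],ce[i]+[x0,y0],cv2.minAreaRect(w.astype(np.float32)))
    if n=="scene":
        cor=[[.4914+a*np.cos(.054)-b*np.sin(.054),.1465+a*np.sin(.054)+b*np.cos(.054),z] for a in(.0275,-.0275) for b in(.041,-.041)]
        print("pred corners",pix(cor,n).round(1).tolist())
```

```text
[0.48422366 0.2543404  0.10817901] [ 8.02499352e-01  5.96650811e-01 -1.56750801e-03 -3.77830705e-04] 0.9969540536794939 [ 2.98281561e-01  1.07688916e-01  1.96881589e+00 -3.83875571e-04
  1.06829508e+00  5.90619052e-01]
closing axis deg -16.739080571423173
scene expect [239.03842446 222.44407095]
[230 216  20  14 143] [239.22377622 222.52447552] ((489.76385498046875, 145.73388671875), (53.6843147277832, 81.0531997680664), 2.860659599304199)
pred corners [[227.6, 226.6], [236.7, 215.3], [241.5, 230.1], [250.1, 218.4]]
top expect [202.45383206 213.55250813]
[191 206  24  16 295] [202.46779661 213.41694915] ((491.6612243652344, 146.5555877685547), (53.713863372802734, 82.43473052978516), 0.7541176676750183)[ WARN:0@1.521] global loadsave.cpp:1063 imwrite_ Unsupported depth image for selected encoder is fallbacked to CV_8U.
```

Both cameras put the released board at (491, 146) mm, flat and square, on target. Now go down around the knob bar.

>>> {"method": "step_arm", "body": {"increments": [[[0, 0.5, -20], [0, 0, 0]], [[0, 0, -25], [0, 0, 0]], [[0, 0, -20], [0, 0, 0]], [[0, 0, -12], [0, 0, 0]], [[0, 0, -7], [0, 0, 0]], [[0, 0, -3], [0, 0, 0]], [[0, 0, 0], [0, 0, 0]], [[0, 0, 0], [0, 0, 0]]]}}

```text
time: 18.77
eef_pos: [0.4864, 0.2549, 0.0239]
tcp_rot: [0.803, 0.595, 0.001, 0.0]
contact_force: [0.0, -1.1, 0.1]
opening: 1.0
finger_force: 0.0
```

>>> {"method": "step_arm", "body": {"increments": [[[0, 0, 0], [0, 0, 0]], [[0, 0, 0], [0, 0, 0]], [[0, 0, 0], [0, 0, 0]], [[0, 0, 0], [0, 0, 0]], [[0, 0, 0], [0, 0, 0]], [[0, 0, 0], [0, 0, 0]], [[0, 0, 0], [0, 0, 0]], [[0, 0, 0], [0, 0, 0]]], "fingers": -1, "grip_force": 20}}

```text
time: 19.43
eef_pos: [0.4849, 0.255, 0.0232]
tcp_rot: [0.803, 0.596, -0.001, -0.0]
contact_force: [-2.9, 1.1, 4.0]
opening: 0.146
finger_force: 24.7
```

Bar pinched (12.4 mm). Push in gently, watching the force.

>>> {"method": "step_arm", "body": {"increments": [[[0, 0, -1], [0, 0, 0]], [[0, 0, -1], [0, 0, 0]], [[0, 0, -1], [0, 0, 0]], [[0, 0, 0], [0, 0, 0]], [[0, 0, 0], [0, 0, 0]]], "grip_force": 40}}

```text
time: 19.85
eef_pos: [0.485, 0.255, 0.0205]
tcp_rot: [0.803, 0.596, -0.001, -0.0]
contact_force: [-4.6, -0.5, 7.0]
opening: 0.142
finger_force: 45.9
```

>>> {"method": "step_arm", "body": {"increments": [[[0, 0, -1], [0, 0, 0]], [[0, 0, -1], [0, 0, 0]], [[0, 0, 0], [0, 0, 0]], [[0, 0, 0], [0, 0, 0]]]}}

```text
time: 20.18
eef_pos: [0.4849, 0.255, 0.0187]
tcp_rot: [0.803, 0.596, -0.001, -0.0]
contact_force: [-5.3, 1.0, 8.6]
opening: 0.14
finger_force: 46.1
```

>>> {"method": "step_arm", "body": {"increments": [[[0, 0, -1], [0, 0, 0]], [[0, 0, 0], [0, 0, 0]], [[0, 0, 0], [0, 0, 0]]]}}

```text
time: 20.43
eef_pos: [0.485, 0.255, 0.0179]
tcp_rot: [0.803, 0.596, -0.001, -0.0]
contact_force: [-5.6, -0.3, 9.0]
opening: 0.136
finger_force: 46.2
```

>>> {"method": "step_arm", "body": {"increments": [[[0, 0, -1], [0, 0, 0]], [[0, 0, 0], [0, 0, 0]], [[0, 0, 0], [0, 0, 0]], [[0, 0, 0], [0, 0, 0]]]}}

```text
time: 20.77
eef_pos: [0.485, 0.255, 0.017]
tcp_rot: [0.803, 0.596, -0.001, -0.0]
contact_force: [-6.4, -0.1, 10.2]
opening: 0.138
finger_force: 46.3
```

Run:
```python
from h import *
s=readout.get_state();print(s['eef_pos'],s['contact_force'],s['wrist_torque'],s['opening'],s['qpos'])
```

```text
[0.484973   0.25499614 0.01704968] [-6.35466841 -0.05910088 10.24767437] [-0.03244618  1.05600094 -0.06151201] 0.13800882599889402 [2.98671238e-01 2.43531353e-01 2.00721175e+00 4.79288695e-04
 8.92701088e-01 5.93155648e-01]
```

10 N, so about 5.6 mm in. I'll ease the small sideways load and turn clockwise.

>>> {"method": "step_arm", "body": {"increments": [[[-1, 0.3, -0.3], [0, 0, 0]], [[0, 0, 0], [0, 0, -0.02]], [[0, 0, 0], [0, 0, -0.05]], [[0, 0, 0], [0, 0, -0.05]], [[0, 0, 0], [0, 0, -0.06]], [[0, 0, 0], [0, 0, -0.06]], [[0, 0, 0], [0, 0, 0]]]}}

```text
time: 21.35
eef_pos: [0.4851, 0.255, 0.0172]
tcp_rot: [0.869, 0.494, 0.0, 0.0]
contact_force: [-4.2, -2.2, 9.5]
opening: 0.141
finger_force: 46.3
```

Run:
```python
from h import *
s=readout.get_state();print(s['eef_pos'],s['contact_force'],s['wrist_torque'],s['opening'])
x,y=s['tcp_rot'][:2];print("closing axis deg",2*np.degrees(np.arctan2(y,x))-90)
```

```text
[0.48510231 0.25498751 0.01718408] [-4.2044671  -2.19978717  9.48191865] [-0.31398362  0.70658273 -0.04817862] 0.14063555132075883
closing axis deg -30.748109758974707
```

>>> {"method": "step_arm", "body": {"increments": [[[0, 0, -0.6], [0, 0, -0.06]], [[0, 0, 0], [0, 0, -0.06]], [[0, 0, 0], [0, 0, -0.06]], [[0, 0, 0], [0, 0, -0.06]], [[0, 0, 0], [0, 0, -0.06]], [[0, 0, 0], [0, 0, -0.06]], [[0, 0, 0], [0, 0, 0]]]}}

```text
time: 21.93
eef_pos: [0.4852, 0.2549, 0.0167]
tcp_rot: [0.944, 0.331, 0.0, 0.001]
contact_force: [-4.1, -2.5, 10.0]
opening: 0.138
finger_force: 46.4
```

Run:
```python
from h import *
s=readout.get_state();print(s['eef_pos'],s['contact_force'],s['wrist_torque'],s['opening'])
x,y=s['tcp_rot'][:2];print("closing axis deg",2*np.degrees(np.arctan2(y,x))-90)
```

```text
[0.48515831 0.25487699 0.01667519] [-4.12712125 -2.4834476  10.02530409] [-0.41921611  0.75873999 -0.10194888] 0.13829382813928026
closing axis deg -51.36753537067328
```

>>> {"method": "step_arm", "body": {"increments": [[[0, 0, 0], [0, 0, -0.06]], [[0, 0, 0], [0, 0, -0.06]], [[0, 0, 0], [0, 0, -0.06]], [[0, 0, 0], [0, 0, -0.06]], [[0, 0, 0], [0, 0, -0.06]], [[0, 0, 0], [0, 0, -0.06]], [[0, 0, 0], [0, 0, -0.06]], [[0, 0, 0], [0, 0, 0]]]}}

```text
time: 22.6
eef_pos: [0.4852, 0.2547, 0.0167]
tcp_rot: [0.992, 0.127, 0.0, 0.001]
contact_force: [-4.2, -2.9, 11.2]
opening: 0.137
finger_force: 46.4
```

>>> {"method": "step_arm", "body": {"increments": [[[0, 0, 0], [0, 0, -0.06]], [[0, 0, 0], [0, 0, -0.06]], [[0, 0, 0], [0, 0, -0.06]], [[0, 0, 0], [0, 0, -0.02]], [[0, 0, 0], [0, 0, 0]], [[0, 0, 0], [0, 0, 0]]]}}

```text
time: 23.1
eef_pos: [0.4852, 0.2546, 0.0167]
tcp_rot: [1.0, 0.028, 0.0, 0.001]
contact_force: [-4.4, -2.6, 10.6]
opening: 0.136
finger_force: 46.4
```

Run:
```python
from h import *
s=readout.get_state();print(s['eef_pos'],s['contact_force'],s['wrist_torque'],s['opening'],s['qpos'])
x,y=s['tcp_rot'][:2];print("closing axis deg",2*np.degrees(np.arctan2(y,x))-90)
```

```text
[0.4852249  0.25461906 0.01667165] [-4.44876825 -2.62852239 10.57299203] [-0.53220687  0.72882615  0.08879702] 0.13562955528635 [ 0.29887997  0.24332767  2.00834042 -0.00205939  0.889662    1.81403042]
closing axis deg -86.73743989643455
```

Turned exactly 70°. Let the knob rise while still guided, watching the force.

>>> {"method": "step_arm", "body": {"increments": [[[0, 0, 1], [0, 0, 0]], [[0, 0, 1], [0, 0, 0]], [[0, 0, 1], [0, 0, 0]], [[0, 0, 1], [0, 0, 0]], [[0, 0, 0], [0, 0, 0]]]}}

```text
time: 23.52
eef_pos: [0.4852, 0.2546, 0.0203]
tcp_rot: [1.0, 0.028, 0.0, 0.001]
contact_force: [-2.5, -2.5, 7.3]
opening: 0.138
finger_force: 46.0
```

>>> {"method": "step_arm", "body": {"increments": [[[0, 0, 1], [0, 0, 0]], [[0, 0, 1], [0, 0, 0]], [[0, 0, 0], [0, 0, 0]]]}}

```text
time: 23.77
eef_pos: [0.4852, 0.2546, 0.022]
tcp_rot: [1.0, 0.028, 0.001, 0.001]
contact_force: [-2.0, -1.0, 5.1]
opening: 0.139
finger_force: 45.8
```

>>> {"method": "step_arm", "body": {"increments": [[[0, 0, 0.5], [0, 0, 0]], [[0, 0, 0], [0, 0, 0]], [[0, 0, 0], [0, 0, 0]], [[0, 0, 0], [0, 0, 0]], [[0, 0, 0], [0, 0, 0]], [[0, 0, 0], [0, 0, 0]], [[0, 0, 0], [0, 0, 0]]], "fingers": 1}}

```text
time: 24.35
eef_pos: [0.4844, 0.2551, 0.0214]
tcp_rot: [1.0, 0.028, -0.0, 0.0]
contact_force: [0.3, 0.4, -1.0]
opening: 0.998
finger_force: 0.0
```

>>> {"method": "step_arm", "body": {"increments": [[[0, 0, 5], [0, 0, 0]], [[0, 0, 15], [0, 0, 0]], [[0, 0, 30], [0, 0, 0]], [[0, 0, 30], [0, 0, 0]], [[0, 10, 30], [0, 0, 0]], [[0, 20, 20], [0, 0, 0]], [[0, 30, 0], [0, 0, 0]], [[0, 30, 0], [0, 0, 0]]]}}

```text
time: 25.02
eef_pos: [0.4861, 0.3464, 0.155]
tcp_rot: [1.0, 0.027, 0.003, -0.001]
contact_force: [1.4, -0.2, -0.5]
opening: 1.002
finger_force: 0.0
```

>>> {"method": "step_arm", "body": {"increments": [[[-10, 35, 0], [0, 0, 0]], [[-10, 35, 0], [0, 0, 0]], [[-10, 35, 0], [0, 0, 0]], [[-10, 35, 0], [0, 0, 0]], [[0, 0, 0], [0, 0, 0]], [[0, 0, 0], [0, 0, 0]]]}}

```text
time: 25.52
eef_pos: [0.4435, 0.4866, 0.1516]
tcp_rot: [1.0, 0.03, 0.0, 0.0]
contact_force: [1.4, -0.9, 0.3]
opening: 1.0
finger_force: 0.0
```

Run:
```python
from h import *
s=readout.get_state();print(s['eef_pos'],s['contact_force'],s['opening'])
for n in("scene","top"):
    z=.029
    im=cams.read_camera(n)[:,:,::-1].astype(int); cv2.imwrite(f"raw_{n}3.png",im.astype(np.uint8))
    c=pix([.4914,.1465,z],n)[0]
    x0,y0=int(c[0])-22,int(c[1])-22; b,g,r=np.moveaxis(im[y0:y0+44,x0:x0+44],2,0)
    m=((g>r+15)&(g>b+8)).astype(np.uint8)
    N,l,st,ce=cv2.connectedComponentsWithStats(m)
    for i in range(1,N):
        if st[i][4]>10:
            c_=np.argwhere(l==i)[:,::-1]+[x0,y0]; w=world(c_,z,n)[:,:2]*1e3
            print(n,ce[i]+[x0,y0],cv2.minAreaRect(w.astype(np.float32)))
# knob: bright pointer pixels before/after
a=cv2.imread("raw_top.png",0); b=cv2.imread("raw_top3.png",0)
k=pix([.4856,.2549,.065])[0];print(k); x0,y0=int(k[0])-6,int(k[1])-6
print(a[y0:y0+13,x0:x0+13]);print(b[y0:y0+13,x0:x0+13])
```

```text
[0.44348284 0.48661882 0.15159238] [ 1.41240269 -0.94948521  0.26210253] 1.000376910077525
scene [240.14285714 221.60714286] ((490.20733642578125, 138.49755859375), (58.89665222167969, 75.46138763427734), 2.5585618019104004)
top [203.61212121 213.4969697 ] ((491.71441650390625, 142.86488342285156), (53.72319793701172, 76.09300231933594), 0.7541283965110779)
[169.90975352 213.9824116 ]
[[155 126  89  77  77  75  67  62  61  62  63  62  61]
 [156 126  96  82  77  70  61  56  55  56  59  61  67]
 [154 120  89  75  64  55  44  36  36  38  43  46  56]
 [155 114  76  57  43  34  26  22  19  24  28  31  40]
 [154 116  66  39  23  19  17  16  15  15  17  19  28]
 [156 115  56  22  13  10   9  11  12  12  14  11  19]
 [156 108  46  14  11   9  12  15  13  12   9   9  13]
 [154 102  38  12  12  13  21  38  39  32  31  19  10]
 [155 102  37  12  12  15  23  42  52  69  74  50  21]
 [155 104  41  14  13  12  14  24  40  69  77  51  24]
 [155 109  50  21  14  12  14  12  19  32  34  24  21]
 [157 115  61  28  18  16  16  14  14  11   9  13  25]
 [156 118  68  37  30  24  20  18  17  15  16  25  34]]
[[160 130  93  80  80  77  70  63  62  64  66  63  63]
 [159 130  99  84  78  71  63  56  53  51  55  61  69]
 [158 123  92  77  63  52  41  34  28  27  30  43  57]
 [158 118  80  58  40  25  19  15  11  12  17  29  40]
 [159 120  74  45  24  15  13  13   6   6  12  18  29]
 [160 122  69  34  19  15  13  14   7   6  12  14  19]
 [161 119  63  27  14  13  14  14   8   4  14  16  16]
 [160 112  51  21  14  16  28  24   9   6  13  17  15]
 [160 108  43  16  13  28  60  49  18   6  14  17  16]
 [161 108  45  15  13  34  75  60  22   4  11  14  16]
 [159 112  52  21  12  31  66  53  20   2   5  12  20]
 [149 116  63  30  15  29  61  50  20   2   5  15  27]
 [141 119  69  39  27  31  50  43  21   9  15  26  36]]
```

The pointer now faces the yellow dot. I'll check the board's shift by matching its interior between the pictures.

Run:
```python
from h import *
s=8
for n,c in(("top",(202.5,213.5)),("scene",(239,222.5))):
    a,b=[cv2.resize(cv2.imread(f"raw_{n}{i}.png")[int(c[1])-18:int(c[1])+18,int(c[0])-24:int(c[0])+24],None,fx=s,fy=s,interpolation=2) for i in(2,3)]
    h=(5*s,7*s) if n=="top" else (4*s,5*s)
    cy,cx=a.shape[0]//2,a.shape[1]//2
    r=cv2.matchTemplate(b,a[cy-h[0]:cy+h[0],cx-h[1]:cx+h[1]],cv2.TM_CCOEFF_NORMED); _,v,_,p=cv2.minMaxLoc(r)
    d=(np.array(p)-[cx-h[1],cy-h[0]])/s; print(n,d,v,(world(np.array(c)+d,.029,n)-world(c,.029,n))*1e3)
i,j=cv2.imread("raw_top.png",0),cv2.imread("raw_top3.png",0)
print(i[209,180:222]);print(j[209,180:222])
s=readout.get_state();print(s['contact_force'],s['time'])
```

```text
top [ 1.   -0.25] 0.6520782709121704 [[ 0.9409049  -3.55454109  0.        ]]
scene [ 0.125 -0.75 ] 0.8266913294792175 [[ 1.77864619 -4.62069568  0.        ]]
[132 134  96  67  47  52  84  63  23  28  61  74  74  66  47  36  37  39
  37  28  26  30  33  30  27  27  26  24  26  25  25  25  23  24  23  50
 121 151 147  98  48  75]
[ 37  54  61  86 130 141 118  85  55  57  80  57  25  26  33  34  36  40
  41  39  41  42  39  36  37  37  38  42  40  35  34  35  35  34  27  55
 125 156 151 100  50  77]
[ 0.26833219  0.13212197 -1.06716549] 25.6167
```

The sliding jaw has closed about 13 mm. The board moved about 4 mm towards -y, against the fixed jaw, with no gap left, and the arm is clear. Handing in.

```bash
python3 -c "
from plant import sign_off
print(sign_off())"
```

```text
the job is handed in; nothing more can be done
None
```

The job is handed in and no verdict came back. By my camera and force readings the board lies flat on the pad between the closed jaws, and the knob has sprung back up at the yellow dot; the 6 N hold itself I could not measure.

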